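Tuck the joint strip under the drip plate and hold it pressed flat

TASK

At the candle pouring bench, pick up the aluminium joint strip and slide its wide plain edge under the free edge of the hinged steel lap plate on the plywood drip deck, without lifting the plate, until about 30 mm of the strip is covered; it should be square to the plate with its ends in line with the plate's ends. Finish while still holding it: keep hold of the strip and keep it pressed firmly down, flat on the deck, with a steady push of about 15 N. Leave the candle tins and their tray where they are.

Things in the scene. Friction and masses are not known exactly. Their poses are not given: they have to be found in the camera images.
- strip: loose aluminium joint strip, 0.11 to 0.23 kg: a flat sheet 110 (its x) by 160 (its y) by 4 mm thick, with a solid upright seam (rib) standing on it along its whole 160 mm length, 10 mm thick in x, top 42 mm above the sheet's underside, centred at x = -30 mm. Pinch it by the seam from above. Origin: centre of the sheet's underside; z up. +x points from the seam to the wide plain edge (x = +55 mm), the edge to be tucked. Starts flat on the table, left or right of the deck.
- strip_edge (a point): middle of the strip's wide plain edge, on its underside (strip x = +55 mm, y = 0); axes as the strip's
- strip_seam (a point): middle of the top of the strip's seam (strip x = -30 mm, y = 0, 42 mm above the underside); axes as the strip's
- deck: plywood drip deck fixed to the table, 330 (its x, -120 to +210 mm) by 220 (its y) by 18 mm thick; origin on its underside, 120 mm from its front edge, midway across; z up, +x away from the robot. Open and flat from x = -120 to +30 mm; the lap plate covers x = +30 to +110 mm, hinged at the back on a cleat at x = 98 to 118 mm; behind it a fixed steel apron slopes up to 61 mm above the table
- lap_mouth (a point): point on the deck's top surface straight below the middle of the lap plate's free edge (deck x = +30 mm, y = 0, 18 mm above the table); axes as the deck's. The strip goes in along +x; under the plate is a free slot 10 mm high (deck top to plate underside), open at both ends, 68 mm deep. The steel plate is 80 (x) by 160 (y) by 3 mm, level.
- lap (a joint): hinge angle of the lap plate in rad: 0 lying down as it should stay, grows as its free edge is lifted (80 mm from hinge to edge, so 0.1 rad is 8 mm); it is light (0.22 kg), lifts freely and falls back by its weight
- tin_tray: bystander: cardboard tray 150 by 100 by 30 mm holding six small black candle tins (40 mm high overall), origin at centre of underside; stands on the other side of the deck from the strip
- tall_tin: bystander: black candle tin, 70 mm diameter, 85 mm high, origin at centre of underside, beside the deck, further from the robot than the strip and tray
- low_tin: bystander: black candle tin, 84 mm diameter, 55 mm high, origin at centre of underside, beside the deck, further from the robot than the strip and tray
Things that resemble listed ones, but are neither listed nor needed, are in the scene too. Leave any purple look-alike of the strip alone.

How it is judged (in metres and radians):
At the end, for the whole second after the job is handed in: Held through the last second: plain edge 20-42 mm under the plate, ends in line within 12 mm, square within 0.08 rad, flat on the deck (3 mm, 0.035 rad), still; fingers on it with over 2 N, it bears on the deck with over 6 N; plate down (under 0.04 rad) (x of strip_edge in the frame of lap_mouth between 0.02 and 0.042 m and y of strip_edge in the frame of lap_mouth between -0.012 and 0.012 m and z of strip_edge in the frame of lap_mouth between -0.003 and 0.003 m and angle between the x axis of strip and the x axis of deck, either way round below 0.08 rad and angle between strip's own z axis and vertical below 0.035 rad and contact force between strip and deck above 6 N and contact force between the fingers and strip above 2 N and linear speed of strip below 0.01 m/s and value of joint lap below 0.04 rad); the arm keeps its last pose, push and grip.
It fails at once if the lap plate is lifted (over 0.07 rad, about 6 mm at its edge) (value of joint lap above 0.07 rad).
It fails at once if the strip is pressed on the deck with more than 60 N (contact force between strip and deck above 60 N).
It fails at once if the tin tray is moved by more than 20 mm or tipped (distance of tin_tray from where it was at the start of the episode above 0.02 m or angle between tin_tray's own z axis and vertical above 0.3 rad).
It fails at once if the tall tin is moved by more than 20 mm or tipped (distance of tall_tin from where it was at the start of the episode above 0.02 m or angle between tall_tin's own z axis and vertical above 0.3 rad).
It fails at once if the low tin is moved by more than 20 mm or tipped (distance of low_tin from where it was at the start of the episode above 0.02 m or angle between low_tin's own z axis and vertical above 0.3 rad).
It also fails if it takes over 42 s, if anything falls off the work surface, if the arm or the gripper's body presses on something with over 40 N, if the wrist force passes 120 N, or if a joint passes its speed limit or range.

ROBOT

A 7-joint arm with a two-finger parallel gripper is mounted at the origin on the work surface. World frame = base frame: x ahead of the robot, y to its left, z up, the work surface at z = 0. Lengths are in m, angles in degrees, forces in N, time in s.
With the tool pointing down it reaches from about 0.4 to 0.875 m from the base axis. Payload 4.4 kg.
Tool frame: the origin (TCP) lies midway between the tips of the shut fingers; the grasp point (between the pads) lies 19 mm behind it (r.tcp_to_grasp is the distance from the TCP to the grasp point, in m); z points along the fingers, y is the direction in which the jaws open and shut (so a half turn about z gives the same grasp; the last joint's range is limited). The gripper opens to 85 mm and grips with 20 to 120 N. Pads are 22 mm wide; open, the fingers measure 114 mm over their backs; the gripper's body (76 mm by 85 mm) begins 54 mm behind the grasp point. The pads swing forward as they close: fully open they stand 13 mm farther back than shut.
Start: joints at [61.203, 36.005, 2.206, 86.941, -1.547, 57.084, -1.146], TCP at [0.275, -0.589, 0.209] pointing down, gripper open.
Joint ranges: [-175.42, 175.42], [-21.48, 121.26], [-71.46, 75.88], [10.55, 141.38], [-63.04, 243.04], [13.31, 113.54], [-168.57, 168.57]. Speed limits (degrees/s): [147.25, 147.25, 180, 180, 180, 180, 180].

INTERFACE

Orientations are given as [roll, pitch, yaw] about the fixed x, y, z axes, in that order (R = Rz(yaw) Ry(pitch) Rx(roll)).
In Python, from rig import r, vision gives the robot as it stands. The module is installed in compiled form; this text tells all that it offers.
- The arm moves only by the tool carry_out, never from a script. Its argument "steps" is a list of rows, each a list of 7 numbers: the shift along the world's x, y, z in m, then the turn, a rotation vector about the world's x, y, z in rad, then the closure in counts, from 0 (fully open) to 255 (shut). In form: [[x, y, z, rx, ry, rz, grip], ...]. A call has 1 to 12 rows; each row shifts and turns the pose as measured when the row begins; what a row does not reach is not made up. A row lasts 1/8 s, in which the tool goes at most 62.5 mm and 10.7 degrees, less where a joint would pass 70% of its speed; a pose out of reach is approached as far as the arm can. A call is refused whole if a number of a shift passes 0.0625 or a number of a turn 0.188, either way. A call with a gripper value outside its range is refused whole. The fingers move at their own pace and stop on an object; "squeeze" is the grip in N (left out, the last holds). Time passes only in rows, so rows that do not move let the fingers close. It gives the time, the measured TCP pose, the force and the opening at its end, in the units of the state.
- r.observe(): the state, without advancing time (a new reading comes with each control period).
- vision.read_camera(name): name is "side" or "top" or "wrist"; returns the picture (400x640x3 uint8, red, green, blue); there is no depth.
- vision.camera_info(name): a dict with "fx", "fy", "cx", "cy" (pixels), "world_to_cam" (4x4, takes a point from world to camera coordinates); the wrist camera has in their place "mount" (4x4, takes a point from camera to tool coordinates, whose origin is the TCP and whose axes are the flange's). Camera axes: x right, y down, z forward; pixel columns grow to the right and rows downward; lengths in m; the calibration is good to about 2 mm. A picture is of the moment at which its call begins: read the wrist's pose just before it. camera_info takes no time and is no camera call.
- r.close_job(): hands the job in, once; it reports no verdict.
The state is a dict: "t": time; "joint_pos": joint angles; "dq": joint speeds; "tau": joint torques, N m; "ee_pos": TCP position; "tool_rot": TCP orientation; "contact_force": force on the tool from outside, world axes, zero at the start; "torque": the same for the moment, N m; "width": finger opening in m.
Only numpy, scipy, OpenCV 4.12 (cv2) and the standard library are available. Lean on these libraries where they do the work, as an engineer would, in place of code of your own. Each camera call takes 0.05 s, during which the arm holds its last target.

## Working session

There is one attempt and no reset: what is moved stays moved. The work goes in short steps, Python scripts to look and compute and a tool call to move; the robot and the scene stay as the last step left them, time stands still between calls to the robot, and variables do not carry over. Pictures are saved under pics/ and viewed, and the job is handed in when it is done.

Besides the shell and the picture viewer there is one more tool, called after "Request:" by a JSON object that holds its "name" and its "arguments", one argument or row to a line. carry_out: Moves the arm, as the interface text tells. Its arguments: {"type":"object","properties":{"steps":{"type":"array","items":{"type":"array","items":{"type":"number"}}},"squeeze":{"type":"number"}},"required":["steps"]}

```bash
mkdir -p pics
python3 - <<'E'
from rig import r, vision
import cv2
print(r.observe(), r.tcp_to_grasp)
for n in ("side","top","wrist"):
    im=vision.read_camera(n); cv2.imwrite(f"pics/{n}0.png",im[:,:,::-1])
    print(n,vision.camera_info(n))
E
```

```text
{'t': 0.0, 'joint_pos': array([61.20470379, 36.05876564,  2.20231374, 86.99780701, -1.54768901,
       57.08332591, -1.14579072]), 'dq': array([ 0.02148066,  0.10319735,  0.0213584 , -0.00070832,  0.08160991,
        0.01318834,  0.05385771]), 'tau': array([-7.26843555e-04, -5.63405192e+01,  1.22564860e+00, -1.93451482e+01,
        1.09168596e-02,  1.03653042e-02,  1.48466148e-05]), 'ee_pos': array([ 0.27470336, -0.5883461 ,  0.20818066]), 'tool_rot': array([-1.79889770e+02,  7.51349804e-04,  2.50251384e+01]), 'contact_force': array([-0.32808651,  0.85919567,  0.16579653]), 'torque': array([-0.03142182,  0.02772722, -0.020845  ]), 'width': 0.08550215607914922} 0.0187
side {'fx': 376.64995225008323, 'fy': 376.64995225008323, 'cx': 322.0947222118431, 'cy': 191.94144199968522, 'world_to_cam': array([[-0.92259248, -0.38577412, -0.00119797,  0.46551374],
       [-0.19029069,  0.45778383, -0.86846037,  0.13348764],
       [ 0.33557795, -0.80100705, -0.49575714,  0.86047782],
       [ 0.        ,  0.        ,  0.        ,  1.        ]])}
top {'fx': 364.1715387048627, 'fy': 364.1715387048627, 'cx': 325.0504595689296, 'cy': 204.42554720311122, 'world_to_cam': array([[ 0.01842481, -0.99982373,  0.00361018,  0.01952201],
       [-0.99641273, -0.01866   , -0.08254384,  0.52143941],
       [ 0.08259666, -0.00207637, -0.9965809 ,  1.06878525],
       [ 0.        ,  0.        ,  0.        ,  1.        ]])}
wrist {'fx': 287.06449271995234, 'fy': 287.06449271995234, 'cx': 315.436355955394, 'cy': 199.66712895567963, 'mount': array([[ 2.26606478e-04, -9.62116562e-01, -2.72638348e-01,
         6.73744962e-02],
       [ 9.99999974e-01,  2.18084057e-04,  6.15620973e-05,
        -2.01856831e-05],
       [ 2.28163698e-07, -2.72638355e-01,  9.62116587e-01,
        -1.64645499e-01],
       [ 0.00000000e+00,  0.00000000e+00,  0.00000000e+00,
         1.00000000e+00]])}
```

View pics/top0.png

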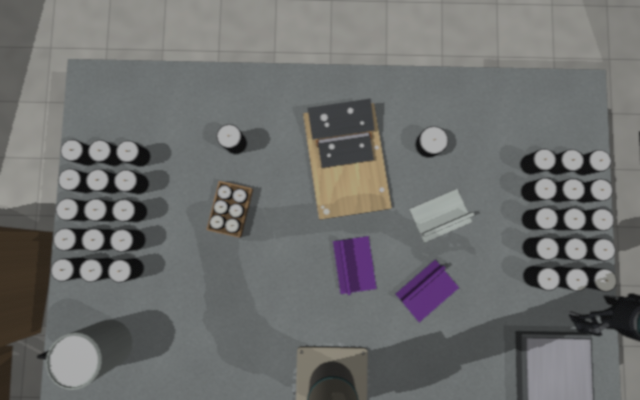

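View pics/side0.png

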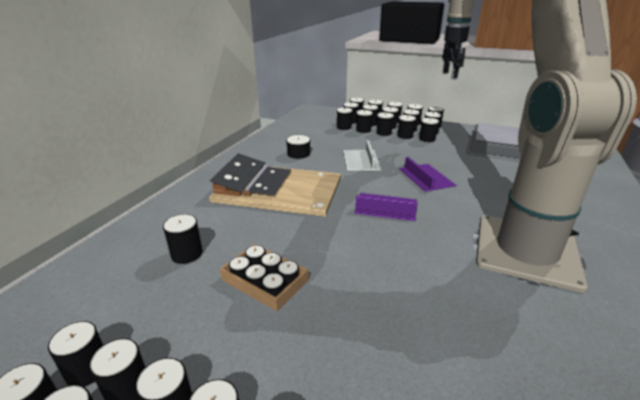

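View pics/wrist0.png

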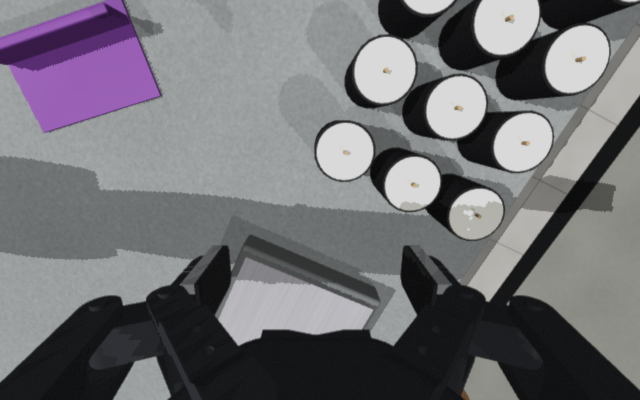

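The strip candidates in the top view are silver at (441,216), purple at (355,265) and purple at (428,291). There is also a grey tray at (560,365). The silver one is bare aluminium with a seam and lies beside the deck, so it fits the description. I'll enlarge it to confirm, along with the deck.

Run:
```python
import cv2,numpy as np
t=cv2.imread("pics/top0.png")
a=cv2.resize(t[180:250,400:490],None,fx=8,fy=8,interpolation=cv2.INTER_CUBIC); cv2.imwrite("pics/c1.png",a)
b=cv2.resize(t[90:225,295:400],None,fx=4.4,fy=4.4,interpolation=cv2.INTER_CUBIC); cv2.imwrite("pics/c2.png",b)
s=cv2.imread("pics/side0.png")
cv2.imwrite("pics/c3.png",cv2.resize(s[130:220,200:400],None,fx=4,fy=4,interpolation=cv2.INTER_CUBIC))
```

```text
(no output)
```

View pics/c1.png

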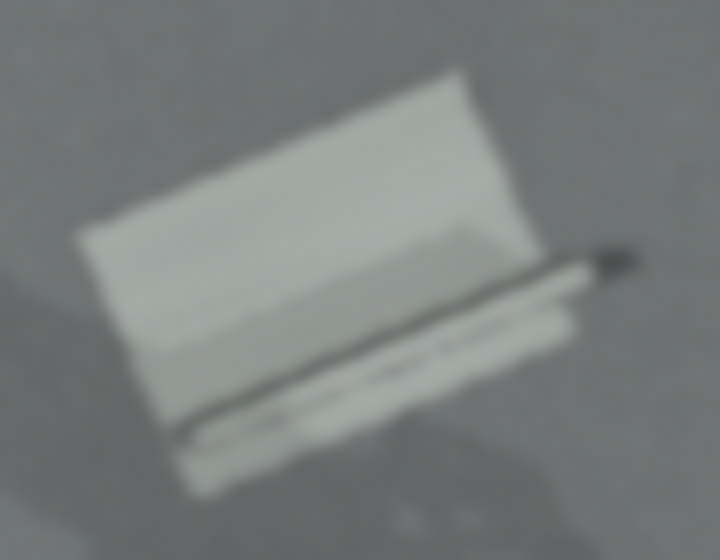

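View pics/c2.png

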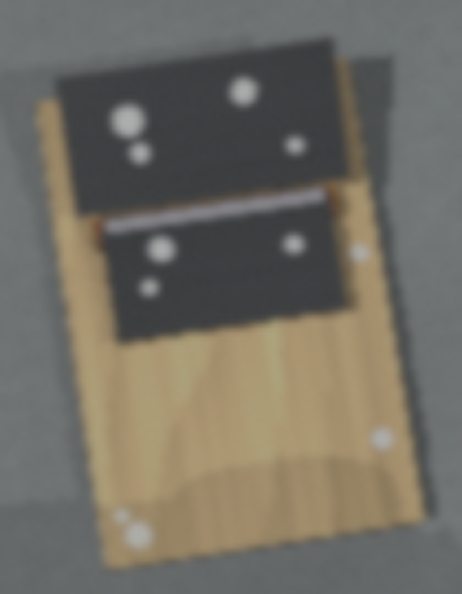

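View pics/c3.png

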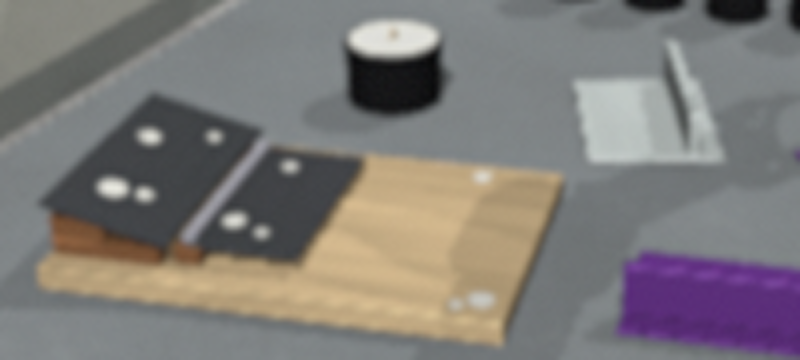

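```bash
cat > h.py <<'E'
import numpy as np, cv2
from scipy.optimize import least_squares
from scipy.spatial.transform import Rotation as R
from rig import r, vision
def ray(info,uv,z,W=None):
    W=info["world_to_cam"] if W is None else W
    d=np.array([(uv[0]-info["cx"])/info["fx"],(uv[1]-info["cy"])/info["fy"],1.])
    Rt=W[:3,:3].T; c=-Rt@W[:3,3]; d=Rt@d
    return c+d*(z-c[2])/d[2]
def proj(info,P,W=None):
    W=info["world_to_cam"] if W is None else W
    q=(W[:3,:3]@np.atleast_2d(P).T).T+W[:3,3]
    return np.c_[info["fx"]*q[:,0]/q[:,2]+info["cx"],info["fy"]*q[:,1]/q[:,2]+info["cy"]]
def wristW(pos,rot,info):
    T=np.eye(4);T[:3,:3]=R.from_euler("xyz",rot,degrees=True).as_matrix();T[:3,3]=pos
    return np.linalg.inv(T@info["mount"])
def fit(obs,x0,z0=0):
    # obs: list (info,W,local pt,uv); planar pose x,y,yaw
    def P(x,p):
        c,s=np.cos(x[2]),np.sin(x[2]); return np.array([x[0]+c*p[0]-s*p[1],x[1]+s*p[0]+c*p[1],z0+p[2]])
    f=lambda x:np.concatenate([(proj(i,P(x,p),W)[0]-uv) for i,W,p,uv in obs])
    s=least_squares(f,x0,loss="soft_l1")
    return s.x,f(s.x).reshape(-1,2)
E
python3 - <<'E'
from h import *
T=vision.camera_info("top");S=vision.camera_info("side")
c1=lambda x,y:np.array([(x+.5)/8-.5+400,(y+.5)/8-.5+180])
c2=lambda x,y:np.array([(x+.5)/4.4-.5+295,(y+.5)/4.4-.5+90])
c3=lambda x,y:np.array([(x+.5)/4-.5+200,(y+.5)/4-.5+130])
so=[(T,None,(.055,.08,.004),c1(78,236)),(T,None,(.055,-.08,.004),c1(460,70)),(T,None,(-.055,-.08,.004),c1(577,325)),(T,None,(-.055,.08,.004),c1(195,498)),
(S,None,(.055,.08,0.002),c3(590,162)),(S,None,(.055,-.08,.004),c3(573,80)),(S,None,(-.055,.08,.002),c3(722,162))]
print([np.round(ray(T,o[3],.004),4) for o in so[:4]])
x,e=fit(so,[.5,-.3,.4]);print("strip",x,np.degrees(x[2]),"\n",e.round(1))
do=[(T,None,(-.12,.11,.018),c2(105,568)),(T,None,(-.12,-.11,.018),c2(425,520)),(T,None,(.21,.11,.018),c2(38,100)),
(T,None,(.03,.08,.031),c2(117,342)),(T,None,(.03,-.08,.031),c2(352,308)),
(S,None,(-.12,-.11,.018),c3(563,176)),(S,None,(.03,-.08,.031),c3(366,157)),(S,None,(.03,.08,.030),c3(300,263))]
x,e=fit(do,[.5,0,.1]);print("deck",x,np.degrees(x[2]),"\n",e.round(1))
x,e=fit(do[:5],[.5,0,.1]);print("decktop",x,np.degrees(x[2]),"\n",e.round(1))
E
```

```text
[array([ 0.5131, -0.2273,  0.004 ]), array([ 0.5794, -0.3735,  0.004 ]), array([ 0.4828, -0.4168,  0.004 ]), array([ 0.4148, -0.2715,  0.004 ])]
strip [ 0.49713853 -0.32236055  0.42625613] 24.422676966073688 
 [[-0.2 -0.3]
 [-0.3 -0.3]
 [ 0.4  0.9]
 [ 0.3  0.3]
 [-0.6  0.1]
 [-0.2  0.3]
 [ 0.4 -0.4]]
deck [ 0.61412373 -0.04150389  0.16518012] 9.464123948814102 
 [[ 0.3  0.1]
 [ 0.   0.3]
 [-0.1  0.1]
 [ 0.1  0.3]
 [-0.5  0.3]
 [ 0.2 -0.4]
 [-0.3 -0.1]
 [-1.3 -0.9]]
decktop [ 0.61477887 -0.04155118  0.16455733] 9.428440508078266 
 [[ 0.3 -0.1]
 [ 0.   0.1]
 [-0.  -0.2]
 [ 0.2  0. ]
 [-0.5  0.1]]
```

Confirmed: the crop shows bare aluminium with an upright seam near the robot-side edge, and the wide plain edge at the top. Model fits put the strip at (0.497, -0.322) with yaw 24.4°, and the deck at (0.614, -0.042) with yaw 9.45°. Next I'll move above the seam with the jaws across it (tool yaw 114.4°).

Request:
{"name": "carry_out", "arguments": {
  "steps": [
    [0.022,0.028,0,0,0,0.174,0],
    [0.022,0.028,0,0,0,0.174,0],
    [0.022,0.028,0,0,0,0.174,0],
    [0.022,0.028,0,0,0,0.174,0],
    [0.022,0.028,0,0,0,0.174,0],
    [0.022,0.028,0,0,0,0.174,0],
    [0.022,0.028,0,0,0,0.174,0],
    [0.022,0.028,0,0,0,0.174,0],
    [0.02,0.028,0,0,0,0.17,0],
    [0,0,0,0,0,0,0]
  ],
  "squeeze": 90
}}

```text
t: 1.4
ee_pos: [0.4732, -0.327, 0.2058]
tool_rot: [-179.8, 0.0, 117.4]
contact_force: [0.4, 0.0, -0.5]
width: 0.0854
```

Run:
```python
from h import *
o=r.observe(); W=vision.camera_info("wrist")
im=vision.read_camera("wrist"); cv2.imwrite("pics/w1raw.png",im[:,:,::-1])
np.save("w1.npy",wristW(o["ee_pos"],o["tool_rot"],W))
Wm=wristW(o["ee_pos"],o["tool_rot"],W)
v=im[:,:,::-1].copy()
def pts(x,L):
    c,s=np.cos(x[2]),np.sin(x[2]);L=np.array(L);return np.c_[x[0]+c*L[:,0]-s*L[:,1],x[1]+s*L[:,0]+c*L[:,1],L[:,2]]
for L in ([(.055,.08,.004),(.055,-.08,.004),(-.055,-.08,.004),(-.055,.08,.004)],[(-.025,.08,.042),(-.025,-.08,.042),(-.035,-.08,.042),(-.035,.08,.042)]):
    p=proj(W,pts([.4971,-.3224,.4263],L),Wm); print(p.round(1)); cv2.polylines(v,[p.astype(int)],True,(0,0,255),1)
cv2.imwrite("pics/w1.png",v); print(o["ee_pos"],o["tool_rot"])
```

```text
[[384.6 117.6]
 [371.  238.3]
 [291.2 234.3]
 [295.  112.8]]
[[319.8 113.6]
 [312.6 247.3]
 [304.6 246.9]
 [310.7 113.1]]
[ 0.47322616 -0.32700132  0.20579143] [-1.79839483e+02  1.91831430e-02  1.17406508e+02]
```

View pics/w1.png

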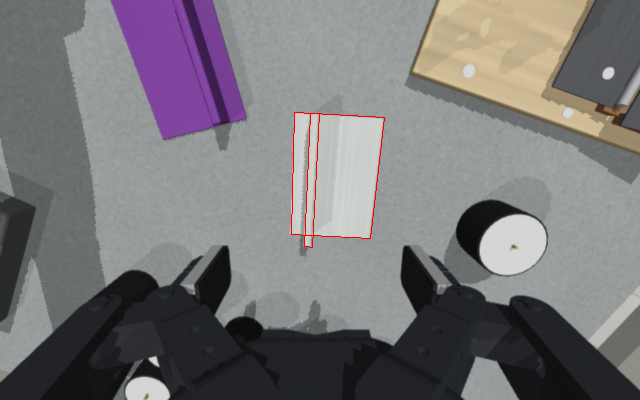

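The overlaid strip outline (corners 295,113 / 385,118 / 371,238 / 291,234) sits on the strip in the wrist view to within about 1–2 px. I'll align and descend.

Request:
{"name": "carry_out", "arguments": {
  "steps": [
    [-0.003,-0.008,0,0,0,-0.052,0],
    [0,0,-0.03,0,0,0,0],
    [0,0,-0.03,0,0,0,0],
    [0,0,-0.03,0,0,0,0],
    [0,0,-0.03,0,0,0,0],
    [0,0,-0.02,0,0,0,0],
    [0,0,-0.01,0,0,0,0],
    [0,0,0,0,0,0,0]
  ]
}}

```text
t: 2.45
ee_pos: [0.4594, -0.3537, 0.051]
tool_rot: [-179.2, 0.5, 111.9]
contact_force: [0.1, -0.3, 0.3]
width: 0.0856
```

```bash
cat >> h.py <<'E'
def delta(pos,yaw):
    o=r.observe(); Rc=R.from_euler("xyz",o["tool_rot"],degrees=True)
    Rt=R.from_euler("xyz",[180,0,yaw],degrees=True)
    print("t",round(o["t"],2),"ee",o["ee_pos"].round(4),"rot",o["tool_rot"].round(2),"F",o["contact_force"].round(1),"w",round(o["width"],4))
    print("shift",(np.array(pos)-o["ee_pos"]).round(4),"turn",(Rt*Rc.inv()).as_rotvec().round(4))
E
python3 -c "
from h import *
delta([.4698,-.3347,.012],114.4)"
```

```text
t 2.45 ee [ 0.4594 -0.3537  0.051 ] rot [-179.23    0.52  111.85] F [ 0.1 -0.3  0.3] w 0.0856
shift [ 0.0104  0.019  -0.039 ] turn [ 0.0137 -0.0088  0.0446]
```

Request:
{"name": "carry_out", "arguments": {
  "steps": [
    [0.01,0.019,0,0.0137,-0.0088,0.0446,0],
    [0,0,0,0,0,0,0],
    [0,0,0,0,0,0,0]
  ]
}}

```text
t: 2.82
ee_pos: [0.4715, -0.3343, 0.0532]
tool_rot: [179.8, 0.2, 114.5]
contact_force: [0.2, 0.5, -0.4]
width: 0.0854
```

```bash
python3 -c "
from h import *
delta([.4698,-.3347,.012],114.4)"
```

```text
t 2.83 ee [ 0.4715 -0.3343  0.0532] rot [1.7981e+02 1.6000e-01 1.1453e+02] F [ 0.2  0.5 -0.4] w 0.0854
shift [-0.0017 -0.0004 -0.0412] turn [ 0.0011  0.0041 -0.0023]
```

Request:
{"name": "carry_out", "arguments": {
  "steps": [
    [-0.001,0,-0.014,0,0.003,0,0],
    [0,0,-0.014,0,0,0,0],
    [0,0,-0.01,0,0,0,0],
    [0,0,0,0,0,0,0]
  ]
}}

```text
t: 3.32
ee_pos: [0.4697, -0.3345, 0.0121]
tool_rot: [-180.0, 0.1, 114.5]
contact_force: [0.3, -0.5, -0.0]
width: 0.0858
```

```bash
python3 -c "
from h import *
delta([.4698,-.3347,.012],114.4)"
```

```text
t 3.33 ee [ 0.4697 -0.3345  0.0121] rot [-1.7995e+02  5.0000e-02  1.1450e+02] F [ 0.3 -0.5 -0. ] w 0.0858
shift [ 0.0001 -0.0002 -0.0001] turn [ 0.0012 -0.0003 -0.0017]
```

Aligned. Closing now.

Request:
{"name": "carry_out", "arguments": {
  "steps": [
    [0,0,0,0,0,0,255],
    [0,0,0,0,0,0,255],
    [0,0,0,0,0,0,255],
    [0,0,0,0,0,0,255],
    [0,0,0,0,0,0,255],
    [0,0,0,0,0,0,255]
  ],
  "squeeze": 90
}}

```text
t: 4.08
ee_pos: [0.4705, -0.3349, 0.0131]
tool_rot: [180.0, 0.1, 114.5]
contact_force: [1.0, -1.2, -2.1]
width: 0.0066
```

```bash
python3 -c "
from h import *
delta([.4698,-.3347,.012],114.4)
print(r.observe()['torque'])"
```

```text
t 4.08 ee [ 0.4705 -0.3349  0.0131] rot [1.7998e+02 1.5000e-01 1.1449e+02] F [ 1.  -1.2 -2.1] w 0.0066
shift [-0.0007  0.0002 -0.0011] turn [ 0.0022  0.0014 -0.0015]
[-0.00111341  0.05857079  0.03688478]
```

Width reads 6.6 mm, not the expected 10 mm. I'll lift a little and look.

Request:
{"name": "carry_out", "arguments": {
  "steps": [
    [0,0,0,0,0,0,255],
    [0,0,0.02,0,0,0,255],
    [0,0,0.02,0,0,0,255],
    [0,0,0.02,0,0,0,255],
    [0,0,0,0,0,0,255],
    [0,0,0,0,0,0,255]
  ]
}}

```text
t: 4.82
ee_pos: [0.4687, -0.3342, 0.0725]
tool_rot: [-179.9, -0.0, 114.5]
contact_force: [0.0, 0.7, -1.7]
width: 0.0067
```

Run:
```python
from h import *
delta([.4698,-.3347,.012],114.4)
for n in("wrist","side"):
    im=vision.read_camera(n)[:,:,::-1]
    cv2.imwrite(f"pics/{n}2.png",im if n=="wrist" else cv2.resize(im[100:230,180:420],None,fx=3.2,fy=3.2,interpolation=cv2.INTER_CUBIC))
```

```text
t 4.83 ee [ 0.4687 -0.3342  0.0725] rot [-1.7988e+02 -4.0000e-02  1.1450e+02] F [ 0.   0.7 -1.7] w 0.0067
shift [ 0.0011 -0.0005 -0.0605] turn [ 0.0002 -0.0021 -0.0017]
```

View pics/wrist2.png

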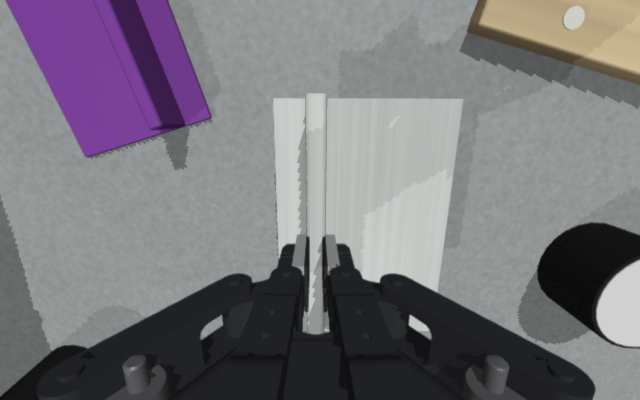

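View pics/side2.png

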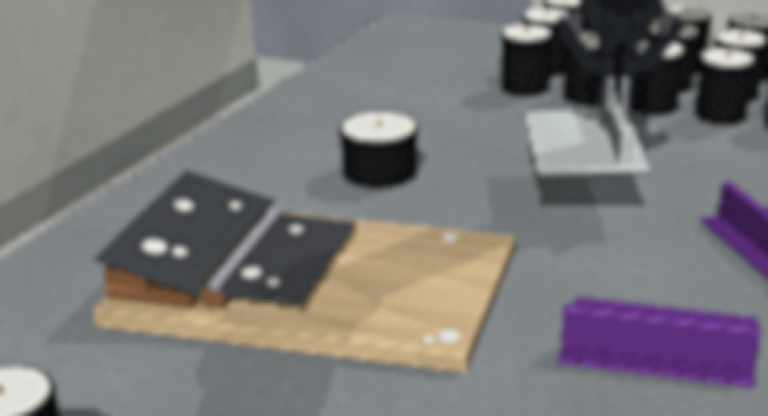

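The strip is held and lifted: the seam sits between the pads (~316,240), and the reaction of about 1.7 N matches its weight. Next, refine its in-hand pose from the wrist image.

Run:
```python
from h import *
o=r.observe(); info=vision.camera_info("wrist"); Wm=wristW(o["ee_pos"],o["tool_rot"],info)
im=cv2.imread("pics/wrist2.png"); v=im.copy()
# predicted
P=lambda L:proj(info,[(R.from_euler("zyx",[x[3],x[4],x[5]]).as_matrix()@np.array(p)+x[:3]) for p in L],Wm)
A=[(-.055,.08,.004),(.055,.08,.004),(-.035,.08,.042),(-.025,.08,.042)]
obs=np.array([(273.5,98.5),(463,98.5),(306,94.5),(327,94.5)])
E1=[(.055,-.08,.004),(.055,.08,.004)]; q=np.array([(440,275),(452,185)]) # on edge
def f(xx):
    global x; x=np.r_[xx,0]
    e=(P(A)-obs).ravel(); a,b=P(E1); n=np.array([b[1]-a[1],a[0]-b[0]])/np.linalg.norm(b-a)
    return np.r_[e,(q-a)@n]
c,s=np.cos(.4263),np.sin(.4263)
d=np.array([.4687,-.3342])+.03*np.array([c,s])
s_=least_squares(f,[d[0],d[1],.0594,.4263,0]); print(s_.x,np.degrees(s_.x[3:]),f(s_.x).round(1)); 
print("rel TCP in strip frame:",R.from_euler("z",-s_.x[3]).apply(o["ee_pos"]-s_.x[:3]).round(4))
x=np.r_[d,.0594,.4263,0,0]; print(P(A).round(1))
cv2.imwrite("pics/w2c.png",cv2.resize(im[80:290,255:480],None,fx=2.8,fy=2.8,interpolation=cv2.INTER_CUBIC))
```

```text
[ 0.49542033 -0.32225776  0.05665753  0.43124625  0.00447836] [24.70859007  0.2565912 ] [-0.2  1.  -0.1  0.3 -0.4 -0.5  0.7 -0.6  0.2 -0.2]
rel TCP in strip frame: [-0.0292  0.0004  0.0157]
[[274.6  98.4]
 [467.2  98.7]
 [307.6  92.5]
 [330.1  92.6]]
```

View pics/w2c.png

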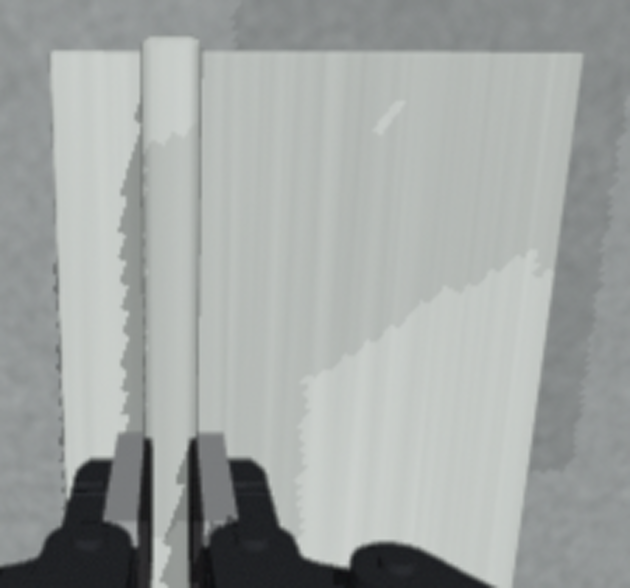

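Request:
{"name": "carry_out", "arguments": {
  "steps": [
    [0,0,0.02,0,0,0,255],
    [0.008,0.03,0,0,0,-0.03,255],
    [0.008,0.03,0,0,0,-0.03,255],
    [0.008,0.03,0,0,0,-0.03,255],
    [0.008,0.03,0,0,0,-0.03,255],
    [0.008,0.03,0,0,0,-0.03,255],
    [0.008,0.03,0,0,0,-0.03,255],
    [0.008,0.03,0,0,0,-0.03,255],
    [0.008,0.03,0,0,0,-0.03,255],
    [0.004,0.015,0,0,0,0,255],
    [0,0,0,0,0,0,255],
    [0,0,0,0,0,0,255]
  ]
}}

```text
t: 6.42
ee_pos: [0.5326, -0.0723, 0.0839]
tool_rot: [-179.2, -0.4, 100.2]
contact_force: [1.0, -0.6, -1.5]
width: 0.0065
```

```bash
python3 -c "
from h import *
delta([.5425,-.0535,.05],99.5)"
```

```text
t 6.42 ee [ 0.5326 -0.0723  0.0839] rot [-179.21   -0.43  100.18] F [ 1.  -0.6 -1.5] w 0.0065
shift [ 0.0099  0.0188 -0.0339] turn [-0.0049 -0.0149 -0.012 ]
```

Request:
{"name": "carry_out", "arguments": {
  "steps": [
    [0.005,0.0095,-0.008,-0.0049,-0.0149,-0.012,255],
    [0.005,0.0095,-0.012,0,0,0,255],
    [0,0,-0.01,0,0,0,255],
    [0,0,0,0,0,0,255],
    [0,0,0,0,0,0,255]
  ]
}}

```text
t: 7.05
ee_pos: [0.5422, -0.055, 0.0509]
tool_rot: [-179.9, 0.1, 99.2]
contact_force: [0.1, 0.5, -0.8]
width: 0.0063
```

Run:
```python
from h import *
delta([.5425,-.0535,.0325],99.5)
o=r.observe();info=vision.camera_info("wrist");Wm=wristW(o["ee_pos"],o["tool_rot"],info)
im=vision.read_camera("wrist")[:,:,::-1].copy(); cv2.imwrite("pics/w3raw.png",im)
def pts(x,L,z=0):
    c,s=np.cos(x[2]),np.sin(x[2]);L=np.array(L);return np.c_[x[0]+c*L[:,0]-s*L[:,1],x[1]+s*L[:,0]+c*L[:,1],L[:,2]+z]
D=[.6145,-.0415,.1648]
for L in ([(.03,.08,.031),(.03,-.08,.031),(.1,-.08,.031),(.1,.08,.031)],[(-.12,.11,.018),(-.12,-.11,.018),(.21,-.11,.018),(.21,.11,.018)]):
    p=proj(info,pts(D,L),Wm); print(p.round(1)); cv2.polylines(im,[p.astype(int)],True,(0,0,255),1)
y=np.radians(o["tool_rot"][2]-89.9); c=o["ee_pos"][:2]+.0297*np.array([np.cos(y),np.sin(y)])
p=proj(info,pts([c[0],c[1],y],[(.055,.08,.004),(.055,-.08,.004),(-.055,-.08,.004),(-.055,.08,.004)],o["ee_pos"][2]-.0145),Wm)
print(p.round(1)); cv2.polylines(im,[p.astype(int)],True,(0,255,0),1)
cv2.imwrite("pics/w3.png",im)
```

```text
t 7.05 ee [ 0.5422 -0.055   0.0509] rot [-1.7994e+02  8.0000e-02  9.9230e+01] F [ 0.1  0.5 -0.8] w 0.0063
shift [ 0.0003  0.0015 -0.0184] turn [ 0.0015 -0.0009  0.0047]
[[488.7  95.5]
 [454.7 319.8]
 [547.4 319.7]
 [604.9  95. ]]
[[242.6  46.8]
 [261.9 340.1]
 [660.8 339.7]
 [776.5  44.4]]
[[465.2  97.4]
 [434.2 330.5]
 [283.  330.4]
 [274.   97.7]]
```

View pics/w3.png

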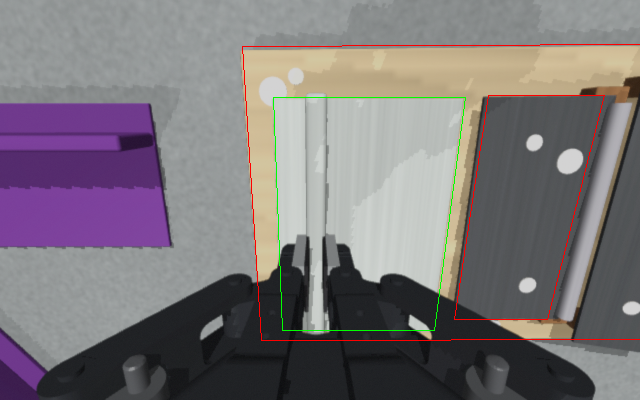

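Run:
```python
import cv2
im=cv2.imread("pics/w3.png")
cv2.imwrite("pics/w3c.png",cv2.resize(im[80:345,420:560],None,fx=2.2,fy=2.2,interpolation=cv2.INTER_NEAREST))
im=cv2.imread("pics/w3raw.png")
cv2.imwrite("pics/w3d.png",cv2.resize(im[80:120,440:520],None,fx=8,fy=8,interpolation=cv2.INTER_CUBIC))
```

```text
(no output)
```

View pics/w3c.png

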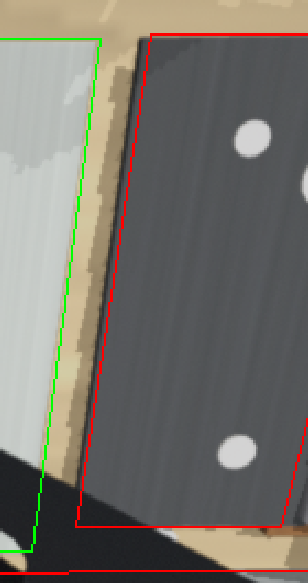

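View pics/w3d.png

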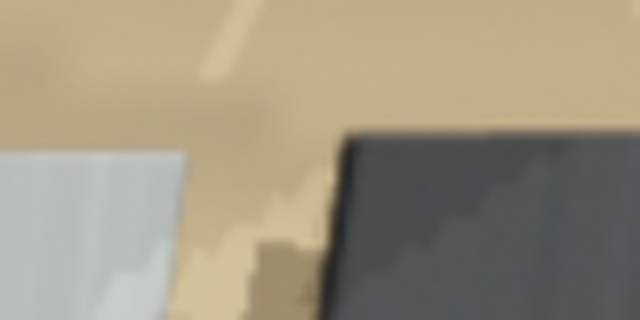

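In the wrist view the strip edge (463,99) and plate corner (484,97) are near-parallel and about 15 mm apart, with their ends level. The fits agree within 2–3 px. Now a light touchdown on the open deck.

Request:
{"name": "carry_out", "arguments": {
  "steps": [
    [0,0.001,-0.008,0,0,0.004,255],
    [0,0,-0.005,0,0,0,255],
    [0,0,-0.002,0,0,0,255],
    [0,0,0,0,0,0,255]
  ]
}}

```text
t: 7.6
ee_pos: [0.5423, -0.0546, 0.0353]
tool_rot: [-180.0, 0.1, 99.4]
contact_force: [0.2, -1.0, -1.3]
width: 0.0066
```

Run:
```python
from h import *
delta([.5425,-.0535,.0325],99.5)
```

```text
t 7.6 ee [ 0.5423 -0.0546  0.0353] rot [-1.7997e+02  1.0000e-01  9.9420e+01] F [ 0.2 -1.  -1.3] w 0.0066
shift [ 0.0002  0.0011 -0.0028] turn [ 0.0018 -0.0003  0.0013]
```

Request:
{"name": "carry_out", "arguments": {
  "steps": [
    [0,0.001,-0.001,0,0,0,255],
    [0,0,-0.001,0,0,0,255],
    [0,0,0,0,0,0,255]
  ]
}}

```text
t: 7.98
ee_pos: [0.5425, -0.0535, 0.0335]
tool_rot: [180.0, 0.1, 99.4]
contact_force: [-0.7, -0.5, -1.2]
width: 0.0066
```

Run:
```python
from h import *
delta([.5425,-.0535,.0325],99.5)
```

```text
t 7.97 ee [ 0.5425 -0.0535  0.0335] rot [1.800e+02 1.000e-01 9.942e+01] F [-0.7 -0.5 -1.2] w 0.0066
shift [-0.    -0.    -0.001] turn [0.0018 0.0003 0.0014]
```

Request:
{"name": "carry_out", "arguments": {
  "steps": [
    [0,0,-0.001,0,0,0,255],
    [0,0,-0.001,0,0,0,255],
    [0,0,0,0,0,0,255]
  ]
}}

```text
t: 8.35
ee_pos: [0.5426, -0.0535, 0.0314]
tool_rot: [180.0, 0.1, 99.4]
contact_force: [0.1, 0.1, -1.2]
width: 0.0064
```

Run:
```python
from h import *
delta([.5425,-.0535,.0325],99.5)
```

```text
t 8.35 ee [ 0.5426 -0.0535  0.0314] rot [1.7999e+02 1.1000e-01 9.9420e+01] F [ 0.1  0.1 -1.2] w 0.0064
shift [-0.0001 -0.      0.0011] turn [0.0018 0.0005 0.0014]
```

Request:
{"name": "carry_out", "arguments": {
  "steps": [
    [0,0,-0.001,0,0,0,255],
    [0,0,0,0,0,0,255]
  ]
}}

```text
t: 8.6
ee_pos: [0.5429, -0.0535, 0.0312]
tool_rot: [180.0, 0.1, 99.4]
contact_force: [0.6, -0.5, -1.5]
width: 0.0069
```

Run:
```python
from h import *
delta([.5425,-.0535,.0325],99.5);print(r.observe()["torque"])
```

```text
t 8.6 ee [ 0.5429 -0.0535  0.0312] rot [1.7996e+02 1.3000e-01 9.9420e+01] F [ 0.6 -0.5 -1.5] w 0.0069
shift [-0.0004  0.      0.0013] turn [0.0021 0.0011 0.0015]
[ 0.02664418  0.02277195 -0.04150774]
```

Request:
{"name": "carry_out", "arguments": {
  "steps": [
    [0,0,-0.002,0,0,0,255],
    [0,0,0,0,0,0,255]
  ]
}}

```text
t: 8.85
ee_pos: [0.5433, -0.0536, 0.0314]
tool_rot: [179.9, 0.2, 99.4]
contact_force: [0.2, 0.3, -1.7]
width: 0.0067
```

Run:
```python
from h import *
delta([.5425,-.0535,.0325],99.5);print(r.observe()["torque"])
```

```text
t 8.85 ee [ 0.5433 -0.0536  0.0314] rot [179.89   0.18  99.42] F [ 0.2  0.3 -1.7] w 0.0067
shift [-0.0008  0.0001  0.0011] turn [0.0028 0.0024 0.0015]
[ 0.01440726  0.02414182 -0.00505188]
```

In contact at TCP z≈0.0313; a zero row re-bases the target, which releases the push. I'll use one press row here to learn the stiffness.

Request:
{"name": "carry_out", "arguments": {
  "steps": [
    [0,0,-0.002,0,0,0,255]
  ]
}}

```text
t: 8.98
ee_pos: [0.5436, -0.0536, 0.0309]
tool_rot: [179.9, 0.2, 99.4]
contact_force: [-7.6, 0.5, 28.9]
width: 0.0065
```

Run:
```python
from h import *
delta([.5425,-.0535,.0339],99.5)
```

```text
t 8.97 ee [ 0.5436 -0.0536  0.0309] rot [179.86   0.22  99.41] F [-7.6  0.5 28.9] w 0.0065
shift [-0.0011  0.0001  0.003 ] turn [0.0033 0.003  0.0015]
```

2 mm of push gives about 30 N, so 1 mm is roughly 15 N. Raise 3 mm and correct the small tilt.

Request:
{"name": "carry_out", "arguments": {
  "steps": [
    [-0.001,0,0.003,0.003,0.003,0.0015,255],
    [0,0,0,0,0,0,255],
    [0,0,0,0,0,0,255]
  ]
}}

```text
t: 9.35
ee_pos: [0.5425, -0.0536, 0.0336]
tool_rot: [-180.0, 0.0, 99.5]
contact_force: [0.6, 0.3, -1.1]
width: 0.0065
```

Run:
```python
from h import *
delta([.5908,-.0454,.0342],99.5)
o=r.observe();info=vision.camera_info("wrist")
im=vision.read_camera("wrist")[:,:,::-1].copy()
cv2.imwrite("pics/w4.png",cv2.resize(im[60:340,240:640],None,fx=2,fy=2,interpolation=cv2.INTER_CUBIC))
```

```text
t 9.35 ee [ 0.5425 -0.0536  0.0336] rot [-179.99    0.     99.5 ] F [ 0.6  0.3 -1.1] w 0.0065
shift [0.0483 0.0082 0.0006] turn [ 0.0001 -0.0002  0.0001]
```

View pics/w4.png

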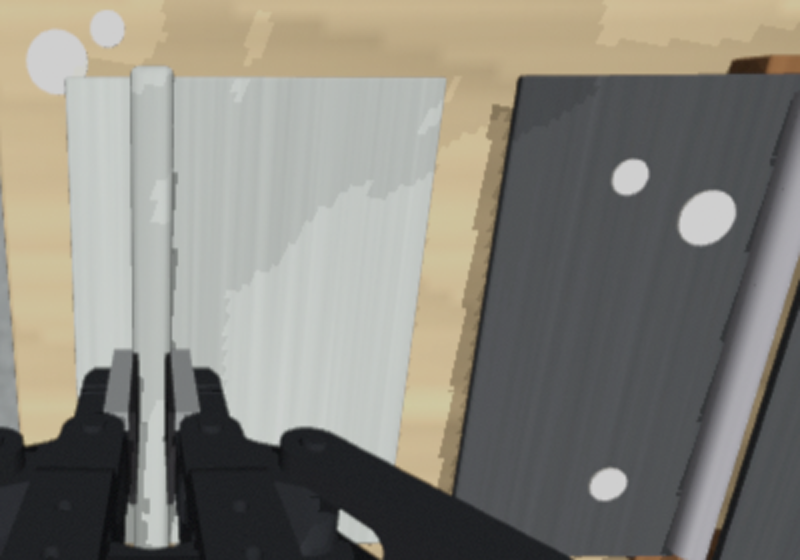

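Request:
{"name": "carry_out", "arguments": {
  "steps": [
    [0.007,0.0012,0.0005,0,0,0,255],
    [0.007,0.0012,0,0,0,0,255],
    [0.006,0.001,0,0,0,0,255],
    [0,0,0,0,0,0,255]
  ]
}}

```text
t: 9.9
ee_pos: [0.5643, -0.0497, 0.0335]
tool_rot: [-180.0, -0.0, 99.5]
contact_force: [0.4, -0.4, -0.4]
width: 0.0068
```

Run:
```python
from h import *
delta([.5908,-.0454,.0342],99.5)
```

```text
t 9.9 ee [ 0.5643 -0.0497  0.0335] rot [-1.7999e+02 -2.0000e-02  9.9510e+01] F [ 0.4 -0.4 -0.4] w 0.0068
shift [0.0265 0.0043 0.0007] turn [-0.0003 -0.0002 -0.0001]
```

Run:
```python
from h import *
im=vision.read_camera("wrist")[:,:,::-1].copy(); cv2.imwrite("pics/w5.png",cv2.resize(im[60:340,240:640],None,fx=2,fy=2,interpolation=cv2.INTER_CUBIC))
im=vision.read_camera("side")[:,:,::-1].copy(); cv2.imwrite("pics/s5.png",cv2.resize(im[130:220,200:400],None,fx=4,fy=4,interpolation=cv2.INTER_CUBIC))
```

```text
(no output)
```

View pics/w5.png

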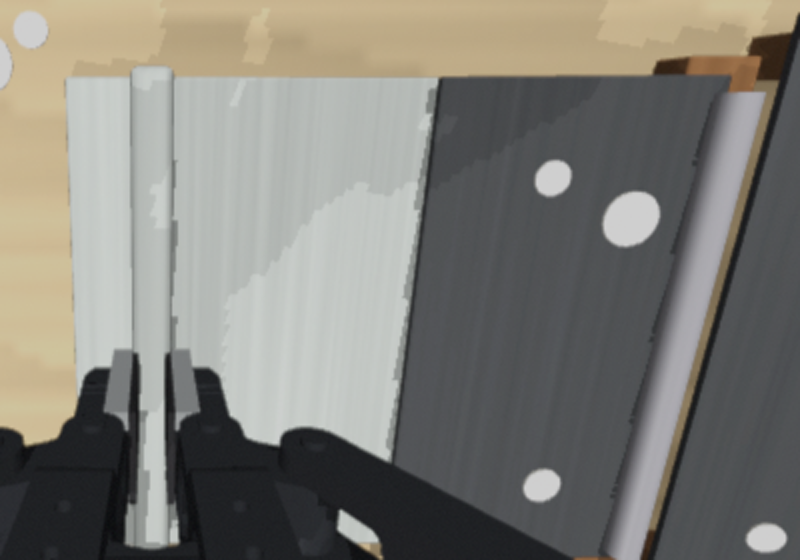

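View pics/s5.png

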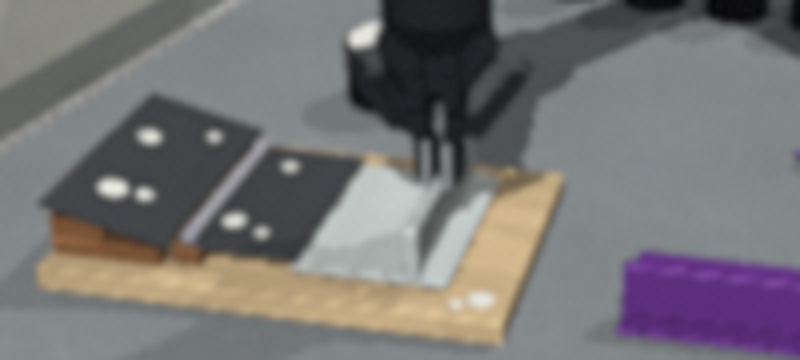

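The strip's edge has gone under the plate's free edge (wrist crop 440,78 to 395,450) and the plate hasn't moved. I'll slide on the remaining 27 mm.

Request:
{"name": "carry_out", "arguments": {
  "steps": [
    [0.007,0.0012,0,0,0,0,255],
    [0.007,0.0012,0,0,0,0,255],
    [0.007,0.0012,0,0,0,0,255],
    [0.004,0.0007,0,0,0,0,255],
    [0,0,0,0,0,0,255]
  ]
}}

```text
t: 10.62
ee_pos: [0.5902, -0.0453, 0.0334]
tool_rot: [-179.9, -0.0, 99.5]
contact_force: [-0.3, 0.9, -1.6]
width: 0.0064
```

Run:
```python
from h import *
delta([.5908,-.0454,.0313],99.5)
o=r.observe();info=vision.camera_info("wrist");Wm=wristW(o["ee_pos"],o["tool_rot"],info);np.save("w6.npy",Wm)
im=vision.read_camera("wrist")[:,:,::-1].copy(); cv2.imwrite("pics/w6raw.png",im);cv2.imwrite("pics/w6.png",cv2.resize(im[60:340,240:640],None,fx=2,fy=2,interpolation=cv2.INTER_CUBIC))
```

```text
t 10.62 ee [ 0.5902 -0.0453  0.0334] rot [-1.7993e+02 -1.0000e-02  9.9490e+01] F [-0.3  0.9 -1.6] w 0.0064
shift [ 0.0006 -0.0001 -0.0021] turn [-0.     -0.0012  0.0001]
```

View pics/w6.png

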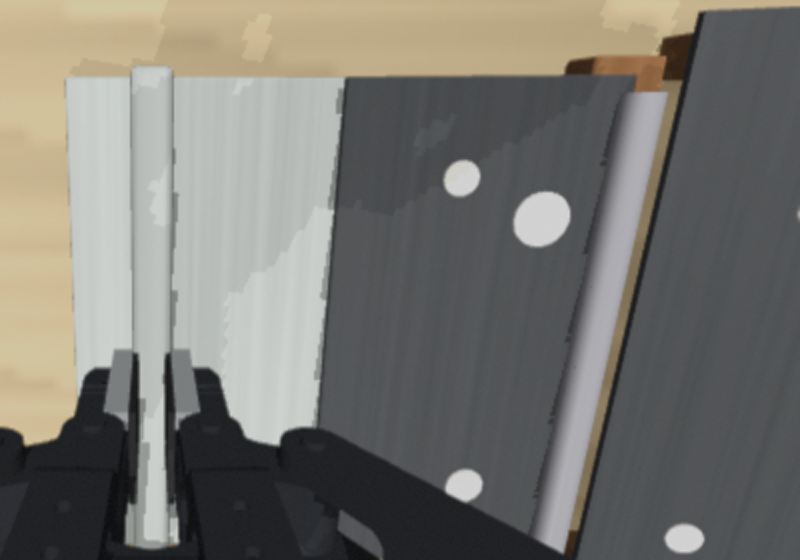

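Run:
```python
from h import *
info=vision.camera_info("wrist");Wm=np.load("w6.npy")
Rz=R.from_euler("z",-.1648)
def line(uvs,z): return [Rz.apply(ray(info,u,z,Wm)-[.6145,-.0415,0]).round(4) for u in uvs]
f=lambda x,y:((x+.5)/2-.5+240,(y+.5)/2-.5+60)
p=line([f(346,77),f(318,420)],.031); b=line([f(66,79),f(76,360)],.0242); s=line([f(131,67),f(173,67)],.0624)
print("plate edge",p,"\nback edge",b,"\nseam",s)
```

```text
plate edge [array([0.0272, 0.0794, 0.031 ]), array([ 0.0279, -0.0257,  0.031 ])] 
back edge [array([-0.0507,  0.0792,  0.0242]), array([-0.0508, -0.0078,  0.0242])] 
seam [array([-0.0307,  0.0794,  0.0624]), array([-0.0213,  0.0794,  0.0624])]
```

Coverage measures about 31.6 mm, the ends line up within 1 mm, and the strip is square within 0.01 rad. Lower to contact, then press.

Request:
{"name": "carry_out", "arguments": {
  "steps": [
    [0,0,-0.0015,0,-0.001,0,255],
    [0,0,-0.0005,0,0,0,255],
    [0,0,-0.0005,0,0,0,255],
    [0,0,-0.001,0,0,0,255]
  ]
}}

```text
t: 11.18
ee_pos: [0.5894, -0.0455, 0.0311]
tool_rot: [-180.0, 0.0, 99.5]
contact_force: [-3.1, 0.0, 10.8]
width: 0.0062
```

Run:
```python
from h import *
delta([.5902,-.0453,.0313],99.5)
for i in range(4): vision.read_camera("side")
delta([.5902,-.0453,.0313],99.5)
print(r.observe()["torque"])
```

```text
t 11.18 ee [ 0.5894 -0.0455  0.0311] rot [-1.7995e+02  2.0000e-02  9.9490e+01] F [-3.1  0.  10.8] w 0.0062
shift [0.0008 0.0002 0.0002] turn [ 0.0005 -0.0008  0.0002]
t 11.38 ee [ 0.5893 -0.0455  0.0311] rot [-1.7995e+02  2.0000e-02  9.9490e+01] F [-1.7  1.   7.5] w 0.0064
shift [0.0009 0.0002 0.0002] turn [ 0.0005 -0.0008  0.0002]
[0.05102247 0.4816079  0.00775905]
```

The push relaxes to about 7.5 N, so I'll press a bit more.

Request:
{"name": "carry_out", "arguments": {
  "steps": [
    [0.0005,0,-0.0017,0,0,0,255]
  ]
}}

```text
t: 11.5
ee_pos: [0.5894, -0.0455, 0.031]
tool_rot: [-179.9, 0.0, 99.5]
contact_force: [-6.0, 0.7, 19.0]
width: 0.0068
```

Run:
```python
from h import *
for k in range(4):
    delta([.5902,-.0453,.0313],99.5)
    for i in range(5): vision.read_camera("side")
delta([.5902,-.0453,.0313],99.5)
```

```text
t 11.5 ee [ 0.5894 -0.0455  0.031 ] rot [-1.7991e+02  4.0000e-02  9.9480e+01] F [-6.   0.7 19. ] w 0.0068
shift [0.0008 0.0002 0.0003] turn [ 0.001  -0.0014  0.0003]
t 11.75 ee [ 0.5894 -0.0455  0.031 ] rot [-1.7992e+02  4.0000e-02  9.9480e+01] F [-4.5  0.7 14.1] w 0.0067
shift [0.0008 0.0002 0.0003] turn [ 0.001  -0.0012  0.0003]
t 12.0 ee [ 0.5894 -0.0455  0.031 ] rot [-1.7992e+02  5.0000e-02  9.9490e+01] F [-4.8  0.3 12.8] w 0.0067
shift [0.0008 0.0002 0.0003] turn [ 0.001  -0.0012  0.0002]
t 12.25 ee [ 0.5894 -0.0455  0.031 ] rot [-1.7992e+02  4.0000e-02  9.9490e+01] F [-4.3  0.3 13.3] w 0.0063
shift [0.0008 0.0002 0.0003] turn [ 0.001  -0.0012  0.0002]
t 12.5 ee [ 0.5894 -0.0455  0.031 ] rot [-1.7992e+02  4.0000e-02  9.9490e+01] F [-4.7  0.4 14.4] w 0.0062
shift [0.0008 0.0002 0.0003] turn [ 0.001  -0.0012  0.0002]
```

The push is steady at about 13.5 N read, or about 15 N on the deck once the 1.5 N tool load is added. One last look.

Run:
```python
from h import *
o=r.observe();np.save("w7.npy",wristW(o["ee_pos"],o["tool_rot"],vision.camera_info("wrist")))
a=vision.read_camera("wrist")[60:340,240:640,::-1]; b=vision.read_camera("side")[130:220,200:400,::-1]
cv2.imwrite("pics/w7.png",cv2.resize(a,None,fx=2,fy=2,interpolation=cv2.INTER_CUBIC))
cv2.imwrite("pics/s7.png",cv2.resize(b,None,fx=4,fy=4,interpolation=cv2.INTER_CUBIC))
```

```text
(no output)
```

View pics/w7.png

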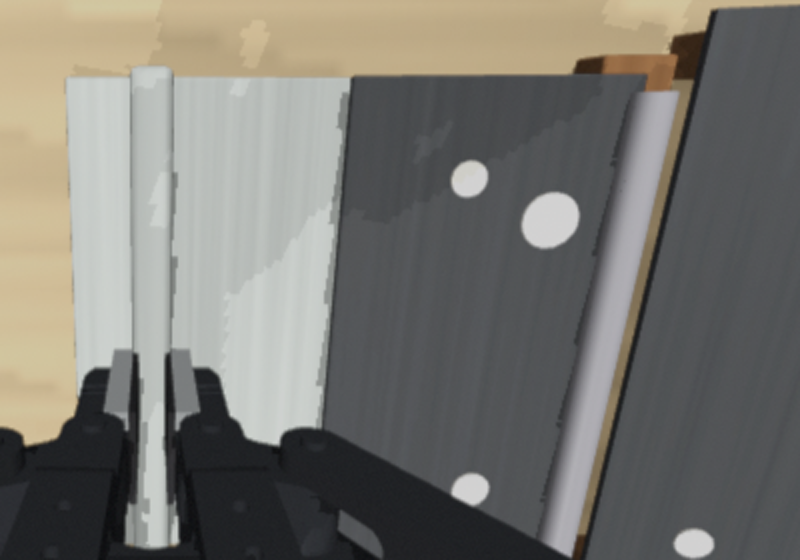

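View pics/s7.png

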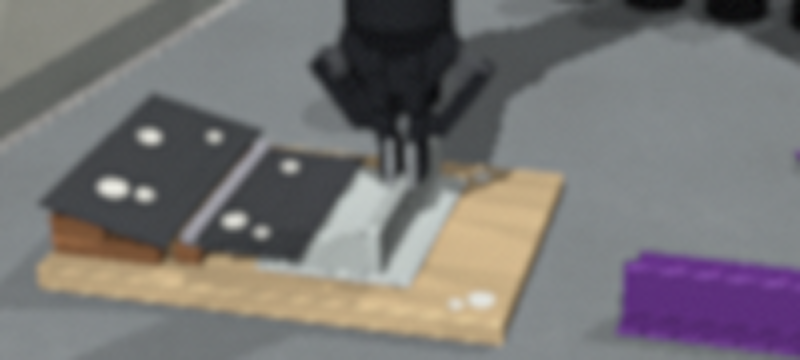

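In the wrist crop the plate's free edge is at (352,76) and the strip's back edge at (66,79), so about 30 mm is covered, square, with ends in line. The side view shows the plate still lying down. Handing in.

Run:
```python
from h import *
delta([.5902,-.0453,.0313],99.5)
print(r.close_job())
```

```text
t 12.6 ee [ 0.5894 -0.0456  0.0311] rot [-1.7992e+02  4.0000e-02  9.9490e+01] F [-4.1  0.5 14.2] w 0.0067
shift [0.0008 0.0003 0.0002] turn [ 0.001  -0.0012  0.0002]
the job is handed in; nothing more can be done
None
```

The job is handed in at 12.6 s, with the gripper still holding the strip and pressing it flat on the deck. I gripped the silver strip by its seam, touched down on the open deck to find the height, raised it about 2 mm and slid it under the plate. Then I lowered it and pressed.

**Last checks:**
- **Cover and alignment:** about 30–31 mm of the strip is covered. Just before lowering it measured about 31.6 mm, with the ends in line within about 1 mm and square within about 0.01 rad. It then slipped back roughly 1 mm as I pressed.
- **Push:** the wrist force read a steady 13–14 N down, which is about 15 N on the deck allowing for the strip's weight. The tool was within 0.1° of vertical.
- **Plate:** it showed no visible lift in the camera views; I had no direct reading of its hinge angle.
- **Tins and tray:** the arm never went near them, but I took no closing picture of them.

**What disagreed:**
- **Finger opening:** it read 6–7 mm on the 10 mm seam, though the hold looked sound in the pictures.
- **First press:** it relaxed to about 7.5 N, so I pressed once more.
- **Plate edge position:** the wrist camera and the fitted deck pose differed by about 2–3 mm. I used the wrist camera's strip-to-plate measurement.

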